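# Load a kiln shelf with a size run of tumblers

### The arm

A 6-joint arm with a two-finger parallel gripper is mounted at the origin on the work surface. World frame = base frame: x ahead of the robot, y to its left, z up, the work surface at z = 0. Lengths are in m, angles in degrees, forces in N, time in s.
With the tool pointing down it reaches from about 0.4 to 0.825 m from the base axis. Payload 7 kg.
Tool frame: the origin (TCP) lies midway between the tips of the shut fingers; the grasp point (between the pads) lies 19 mm behind it; z points along the fingers, y is the line along which they close (so a half turn about z gives the same grasp; the last joint's range is limited). The gripper opens to 88 mm and grips with 3 to 60 N. Pads are 19 mm wide; open, the fingers measure 130 mm over their backs; the gripper's body (78 mm by 193 mm) begins 47 mm behind the grasp point.
Start: joints at [81.079, 20.546, 0.682, 0, -70.136, -16.507], TCP at [0.29, 0.61, 0.227] pointing down, gripper open.
Joint ranges: [-176.03, 176.03], [-82.01, 121.73], [-58.28, 71.71], [-173.87, 95.51], [-174.79, -0.11], [-173.66, 173.66]. Speed limits (degrees/s): [136.94, 136.94, 172.46, 180, 180, 180].

### API

Orientations are given as [roll, pitch, yaw] about the fixed x, y, z axes, in that order (R = Rz(yaw) Ry(pitch) Rx(roll)).
In Python, from plant import ctrl gives the robot as it stands. The module is installed in compiled form; this text tells all that it offers.
- The arm moves only by the tool play_rows, never from a script. Its argument "commands" is a list that holds one entry, the list of rows, each a list of 7 numbers: the turn, a rotation vector about the tool's x, y, z in rad, then the shift along the tool's x, y, z in cm, then the finger opening in cm, from 0 to 8.76. In form: [[[ax, ay, az, x, y, z, grip], ...]]. A call has 1 to 8 rows; each row is the pose to reach, as a shift and turn from the pose commanded when the call began, along the tool's axes at that moment; what a row does not reach only later rows make up. A row lasts 1/12 s, in which the tool goes at most 41.7 mm and 7.16 degrees, less where a joint would pass 70% of its speed; a pose out of reach is approached as far as the arm can. A call with a gripper value outside its range is refused whole. The fingers move at their own pace and stop on an object; the grip force is fixed at half the most. Time passes only in rows, so rows that repeat a pose let the fingers close. It gives the time, the measured TCP pose, the force, the opening and the grip force at its end, in the units of the state.
- ctrl.get_obs(): the state, without advancing time (a new reading comes with each control period).
- ctrl.snapshot(name): name is "scene" or "side" or "wrist"; returns a dict with "color" (480x640x3 uint8, red, green, blue), "camera_matrix" (3x3 intrinsics, pixels), "origin" and "rotation" of the camera in the world; the wrist camera has in their place "hand_eye" (4x4, takes a point from camera to tool coordinates, whose origin is the TCP and whose axes are the flange's). Camera axes: x right, y down, z forward; pixel columns grow to the right and rows downward; lengths in m; the calibration is good to about 2 mm. The wrist camera is an equidistant fisheye: a pixel r from the principal point sees the ray r / f radians off the axis. A picture is of the moment at which its call begins: read the wrist's pose just before it. There is no depth.
- ctrl.close_job(): hands the job in; it is judged then, once.
Trained networks look in a picture, given as the dict that the camera call returned (one of the last four; its "shot" number tells which), for a name from the list of things; names that differ only in an ending like _2 or _b are one class to them, and where a whole thing is asked for, a point or a joint stands for the part that bears it (a point fixed in the world has none). Each returns a list of dicts, best first, with "conf" (0 to 1); they miss things now and then, are a little off and sometimes report something else, mostly with a low value. They report only what shows in the picture. A call takes as long as a camera call.
- ctrl.find_in(picture, name): "bbox" ([left, top, width, height] in pixels, round what is visible of it).
The state is a dict: "clock": time; "joint_pos": joint angles; "qvel": joint speeds; "tau": joint torques, N m; "tool_pos": TCP position; "orientation": TCP orientation; "force": force on the tool from outside, world axes, zero at the start; "moment": the same for the moment, N m; "opening": finger opening in m; "gripper_force": force on a finger pad.
Only numpy, scipy, OpenCV 4.12 (cv2) and the standard library are available. Lean on these libraries where they do the work, as an engineer would, in place of code of your own. Each camera call takes 0.05 s, during which the arm holds its last target. There are 200 camera calls.

### The job

Load the kiln shelf for firing: stand the four tumblers upright in a row, each centred on its own cookie, in order of height, with the shortest next to the cone pack and the tallest at the far end, so that the cones stay in sight. Set each one down gently, without dropping or tipping it, and leave the cone pack and the test tile where they are.

Things in the scene. Friction and masses are not known exactly. Their poses are not given: they have to be found in the camera images.
- tumbler_1: The shortest of four round, straight-sided, handleless clay tumblers (unglazed, pinkish cream): 46 mm outer diameter, 58 mm tall, 4 mm wall, foot bevelled to 38 mm, 90 g. Origin: centre of its underside; z up. The four start upright on an 18 mm wooden ware board on the left of the bench, two by two, some 125 mm apart, in any places.
- tumbler_2: The second shortest of four round, straight-sided, handleless clay tumblers (unglazed, pinkish cream): 51 mm outer diameter, 74 mm tall, 4 mm wall, foot bevelled to 43 mm, 120 g. Origin: centre of its underside; z up. The four start upright on an 18 mm wooden ware board on the left of the bench, two by two, some 125 mm apart, in any places.
- tumbler_3: The second tallest of four round, straight-sided, handleless clay tumblers (unglazed, pinkish cream): 56 mm outer diameter, 92 mm tall, 4 mm wall, foot bevelled to 48 mm, 160 g. Origin: centre of its underside; z up. The four start upright on an 18 mm wooden ware board on the left of the bench, two by two, some 125 mm apart, in any places.
- tumbler_4: The tallest of four round, straight-sided, handleless clay tumblers (unglazed, pinkish cream): 62 mm outer diameter, 112 mm tall, 4 mm wall, foot bevelled to 54 mm, 210 g. Origin: centre of its underside; z up. The four start upright on an 18 mm wooden ware board on the left of the bench, two by two, some 125 mm apart, in any places.
- cookie_a: One of four identical off-white clay discs (cookies), 80 mm diameter, 8 mm thick, fixed about 95 mm apart in a rough row along a grey-buff kiln shelf (500 x 200 mm, may lie skewed, top 36 mm above the bench) on the right; which is where in the row varies. Origin: centre of its underside, on the shelf; x points across the row, y along it, z up.
- cookie_b: One of four identical off-white clay discs (cookies), 80 mm diameter, 8 mm thick, fixed about 95 mm apart in a rough row along a grey-buff kiln shelf (500 x 200 mm, may lie skewed, top 36 mm above the bench) on the right; which is where in the row varies. Origin: centre of its underside, on the shelf; x points across the row, y along it, z up.
- cookie_c: One of four identical off-white clay discs (cookies), 80 mm diameter, 8 mm thick, fixed about 95 mm apart in a rough row along a grey-buff kiln shelf (500 x 200 mm, may lie skewed, top 36 mm above the bench) on the right; which is where in the row varies. Origin: centre of its underside, on the shelf; x points across the row, y along it, z up.
- cookie_d: One of four identical off-white clay discs (cookies), 80 mm diameter, 8 mm thick, fixed about 95 mm apart in a rough row along a grey-buff kiln shelf (500 x 200 mm, may lie skewed, top 36 mm above the bench) on the right; which is where in the row varies. Origin: centre of its underside, on the shelf; x points across the row, y along it, z up.
- cone_pack: Cone pack: a grey clay bar 72 x 24 x 14 mm with three slender leaning clay cones stuck in it, 72 mm tall in all, loose on the kiln shelf at one end of the row of cookies (which end varies), about 73 mm from the centre of the nearest cookie. Origin: centre of its underside; x along the bar, across the row.
- test_tile: Test tile: a small L-shaped clay tile, foot 46 x 34 mm, upright plate 63 mm tall and 7 mm thick with a hole near its top, loose on the kiln shelf at the other end of the row from the cone pack, about 73 mm from the centre of the nearest cookie. Origin: centre of the underside of its foot.

How it is judged (in metres and radians):
At the end, for the whole second after the job is handed in: Each tumbler stands upright (within 6 degrees) and at rest on a cookie of its own, within 12 mm of that cookie's centre, counted from the cone pack in order of height: the shortest on the nearest cookie, then the second shortest, the second tallest, and the tallest on the farthest ((horizontal distance between tumbler_1 and cookie_a below 0.012 m or horizontal distance between tumbler_1 and cookie_b below 0.012 m or horizontal distance between tumbler_1 and cookie_c below 0.012 m or horizontal distance between tumbler_1 and cookie_d below 0.012 m) and horizontal distance between tumbler_1 and cone_pack between 0 and 0.12 m and height (world z) of tumbler_1 between 0.04 and 0.049 m and angle between each of tumbler_1, tumbler_2, tumbler_3, tumbler_4's own z axis and vertical below 0.1 rad and linear speed of each of tumbler_1, tumbler_2, tumbler_3, tumbler_4 below 0.02 m/s and (horizontal distance between tumbler_2 and cookie_a below 0.012 m or horizontal distance between tumbler_2 and cookie_b below 0.012 m or horizontal distance between tumbler_2 and cookie_c below 0.012 m or horizontal distance between tumbler_2 and cookie_d below 0.012 m) and horizontal distance between tumbler_2 and cone_pack between 0.12 and 0.215 m and height (world z) of tumbler_2 between 0.04 and 0.049 m and (horizontal distance between tumbler_3 and cookie_a below 0.012 m or horizontal distance between tumbler_3 and cookie_b below 0.012 m or horizontal distance between tumbler_3 and cookie_c below 0.012 m or horizontal distance between tumbler_3 and cookie_d below 0.012 m) and horizontal distance between tumbler_3 and cone_pack between 0.215 and 0.31 m and height (world z) of tumbler_3 between 0.04 and 0.049 m and (horizontal distance between tumbler_4 and cookie_a below 0.012 m or horizontal distance between tumbler_4 and cookie_b below 0.012 m or horizontal distance between tumbler_4 and cookie_c below 0.012 m or horizontal distance between tumbler_4 and cookie_d below 0.012 m) and horizontal distance between tumbler_4 and cone_pack between 0.31 and 1 m and height (world z) of tumbler_4 between 0.04 and 0.049 m); the robot touches nothing.
It fails at once if the cone pack is shifted by more than 10 mm (distance of cone_pack from where it was at the start of the episode above 0.01 m).
It fails at once if the test tile is shifted by more than 10 mm (distance of test_tile from where it was at the start of the episode above 0.01 m).
It fails at once if a tumbler is tipped by more than 45 degrees (angle between any of tumbler_1, tumbler_2, tumbler_3, tumbler_4's own z axis and vertical above 0.785 rad).
It fails at once if a tumbler is let fall (out of the fingers and moving faster than 0.5 m/s, a drop of over 12 mm) ((contact force between tumbler_1 and the fingers below 0.05 N and linear speed of tumbler_1 above 0.5 m/s) or (contact force between tumbler_2 and the fingers below 0.05 N and linear speed of tumbler_2 above 0.5 m/s) or (contact force between tumbler_3 and the fingers below 0.05 N and linear speed of tumbler_3 above 0.5 m/s) or (contact force between tumbler_4 and the fingers below 0.05 N and linear speed of tumbler_4 above 0.5 m/s)).
It fails at once if a tumbler is banged onto a cookie (over 40 N between them) (contact force between any of tumbler_1, tumbler_2, tumbler_3, tumbler_4 and cookie_a above 40 N or contact force between any of tumbler_1, tumbler_2, tumbler_3, tumbler_4 and cookie_b above 40 N or contact force between any of tumbler_1, tumbler_2, tumbler_3, tumbler_4 and cookie_c above 40 N or contact force between any of tumbler_1, tumbler_2, tumbler_3, tumbler_4 and cookie_d above 40 N).
It also fails if it takes over 120 s, if anything falls off the work surface, if the arm or the gripper's body presses on something with over 40 N, if the wrist force passes 120 N, or if a joint passes its speed limit or range.

## Working session

There is one attempt and no reset: what is moved stays moved. The work goes in short steps, Python scripts to look and compute and a tool call to move; the robot and the scene stay as the last step left them, time stands still between calls to the robot, and variables do not carry over. Pictures are saved under pics/ and viewed, at most 14 in all, crops included, and the job is handed in when it is done.

Besides the shell and the picture viewer there is one more tool, called after "Emit:" as name(argument=value, ...), one argument or row to a line, values as JSON. play_rows: Moves the arm, as the interface text tells. Its arguments: {"type":"object","properties":{"commands":{"type":"array","items":{"type":"array","items":{"type":"array","items":{"type":"number"}}}}},"required":["commands"]}

```bash
mkdir -p pics; cat > h.py <<'E'
import numpy as np, cv2
from plant import ctrl
from scipy.spatial.transform import Rotation as R
def snap(name, save=None):
    o=ctrl.get_obs(); p=ctrl.snapshot(name)
    if save: cv2.imwrite(f'pics/{save}.png', cv2.cvtColor(p['color'],cv2.COLOR_RGB2BGR))
    return o,p
def ray(p,u,v):
    d=np.linalg.inv(p['camera_matrix'])@[u,v,1]; return np.array(p['origin']), np.array(p['rotation'])@d
def onplane(p,u,v,z):
    o,d=ray(p,u,v); return o+d*(z-o[2])/d[2]
def proj(p,X):
    c=np.array(p['rotation']).T@(np.array(X)-p['origin']); q=p['camera_matrix']@c; return q[:2]/q[2]
E
python3 - <<'E'
from h import *
print(ctrl.get_obs())
for n in('scene','side'):
    o,p=snap(n,n+'0'); print(n,np.round(p['origin'],3).tolist(),np.round(p['rotation'],3).tolist(),np.round(p['camera_matrix'],1).tolist())
    for k in('tumbler_1','cookie_a','cone_pack','test_tile'):
        for d in ctrl.find_in(p,k): print(k,round(d['conf'],2),np.round(d['bbox'],1).tolist())
E
```

```text
{'clock': 0.0, 'joint_pos': array([ 8.10781930e+01,  2.05907679e+01,  6.33036184e-01, -1.98676533e-02,
       -7.01354620e+01, -1.65073746e+01]), 'qvel': array([-0.04821507,  0.11158906,  0.02826339, -0.02599148,  0.12474564,
       -0.01115043]), 'tau': array([-2.02747979e-03, -5.82716238e+01,  2.93054706e+01,  6.99694276e+00,
        6.95110793e-03, -1.55839580e-04]), 'tool_pos': array([0.28965164, 0.60914705, 0.22562541]), 'orientation': array([ 1.79905340e+02, -8.57543767e-03, -2.54359407e+01]), 'force': array([ 0.25216133, -0.26061596,  0.60117885]), 'moment': array([-0.01078092,  0.03544069, -0.01121634]), 'gripper_force': 0.0, 'opening': 0.08748931456499427}
scene [1.263, 0.881, 0.8] [-121.622, -0.527, 141.043] [[611.9, 0.0, 318.8], [0.0, 611.9, 231.4], [0.0, 0.0, 1.0]]
tumbler_1 0.71 [397.1, 246.3, 31.9, 47.8]
tumbler_1 0.6 [441.0, 282.6, 28.8, 47.2]
tumbler_1 0.6 [357.4, 255.9, 33.0, 63.0]
tumbler_1 0.58 [393.7, 312.2, 24.1, 40.8]
cookie_a 0.84 [238.9, 200.9, 30.6, 18.1]
cookie_a 0.79 [216.7, 185.8, 31.4, 18.9]
cookie_a 0.69 [249.3, 220.5, 32.0, 14.0]
cookie_a 0.67 [270.6, 231.8, 33.5, 19.5]
cookie_a 0.33 [439.7, 283.6, 32.5, 49.5]
cone_pack 0.8 [285.4, 236.0, 32.2, 32.4]
test_tile 0.38 [215.6, 186.8, 32.6, 15.9]
side [0.389, -1.22, 0.828] [-123.149, 1.221, -8.136] [[600.7, 0.0, 331.6], [0.0, 600.7, 236.3], [0.0, 0.0, 1.0]]
tumbler_1 0.97 [268.9, 171.0, 25.7, 36.7]
tumbler_1 0.74 [281.6, 154.6, 16.1, 25.1]
tumbler_1 0.74 [315.7, 155.8, 24.8, 46.1]
tumbler_1 0.16 [336.2, 259.2, 37.1, 25.0]
cookie_a 0.89 [335.4, 263.2, 38.4, 22.2]
cookie_a 0.89 [332.1, 316.7, 44.2, 25.0]
cookie_a 0.88 [326.6, 289.3, 36.1, 23.9]
cookie_a 0.84 [327.6, 236.6, 34.9, 23.2]
test_tile 0.61 [336.6, 329.3, 31.8, 37.0]
test_tile 0.53 [282.2, 153.3, 18.3, 29.2]
```

View pics/scene0.png

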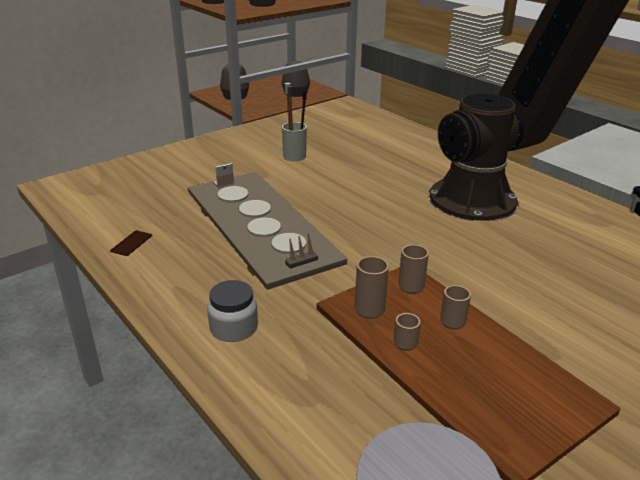

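View pics/side0.png

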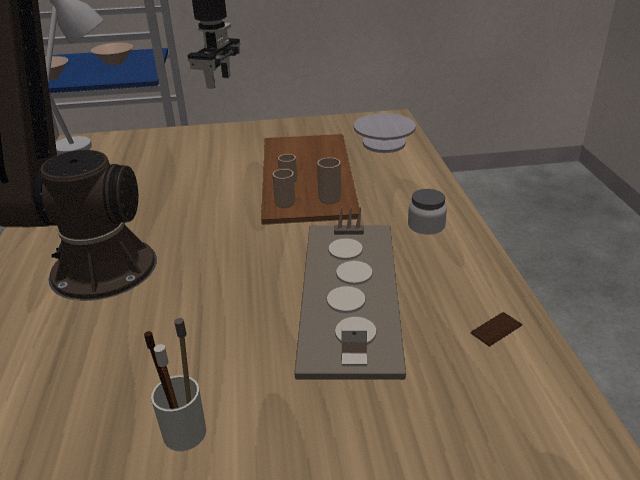

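```bash
cat >> h.py <<'E'
def rot(r): return R.from_euler('xyz',r,degrees=True).as_matrix()
def ray(p,u,v):
    d=np.linalg.inv(p['camera_matrix'])@[u,v,1]; return np.array(p['origin']), rot(p['rotation'])@d
def proj(p,X):
    c=rot(p['rotation']).T@(np.array(X)-p['origin']); q=p['camera_matrix']@c; return q[:2]/q[2]
def wproj(p,o,X):
    "world points -> wrist fisheye pixels"
    X=np.atleast_2d(X); t=(X-o['tool_pos'])@rot(o['orientation'])
    H=np.linalg.inv(p['hand_eye']); c=t@H[:3,:3].T+H[:3,3]
    K=p['camera_matrix']; s=np.hypot(c[:,0],c[:,1]); th=np.arctan2(s,c[:,2])
    return np.c_[K[0,2]+K[0,0]*th*c[:,0]/s, K[1,2]+K[1,1]*th*c[:,1]/s]
def won(p,o,u,v,z):
    K=p['camera_matrix']; x=(u-K[0,2])/K[0,0]; y=(v-K[1,2])/K[1,1]; th=np.hypot(x,y)
    d=np.array([x/th*np.sin(th),y/th*np.sin(th),np.cos(th)])
    H=np.array(p['hand_eye']); T=rot(o['orientation'])
    C=T@H[:3,3]+o['tool_pos']; D=T@H[:3,:3]@d
    return C+D*(z-C[2])/D[2]
E
python3 - <<'E'
from h import *
for n in('scene','side'):
    o,p=snap(n)
    for d in ctrl.find_in(p,'cookie_a')[:4]:
        x,y,w,h=d['bbox']; print(n,'cookie',np.round(onplane(p,x+w/2,y+h/2,.041),3))
    for d in ctrl.find_in(p,'tumbler_1')[:4]:
        x,y,w,h=d['bbox']; print(n,'tum',np.round(onplane(p,x+w/2,y+h-w*.2,.018),3))
o,p=snap('wrist','wrist0'); print(o['tool_pos'],p['camera_matrix'],p['hand_eye'])
for d in ctrl.find_in(p,'tumbler_1')[:5]: print(d, won(p,o,d['bbox'][0]+d['bbox'][2]/2,d['bbox'][1]+d['bbox'][3]/2,.06))
E
```

```text
scene cookie [ 0.579 -0.163  0.041]
scene cookie [ 0.576 -0.074  0.041]
scene cookie [ 0.536 -0.363  0.041]
scene cookie [ 0.544 -0.249  0.041]
scene tum [0.589 0.318 0.018]
scene tum [0.442 0.196 0.018]
scene tum [0.465 0.332 0.018]
side cookie [ 0.57  -0.178  0.041]
side cookie [ 0.537 -0.267  0.041]
side cookie [ 0.562 -0.079  0.041]
side cookie [ 0.541 -0.36   0.041]
side tum [0.471 0.333 0.018]
side tum [0.565 0.208 0.018]
side tum [0.443 0.203 0.018]
[0.28982493 0.60958221 0.22658233] [[371.64829954   0.         321.47071258]
 [  0.         371.64829954 241.00379942]
 [  0.           0.           1.        ]] [[-3.10866818e-04 -9.60620449e-01 -2.77863738e-01  7.57467317e-02]
 [ 9.99999947e-01 -3.25778335e-04  7.49478654e-06 -9.53485567e-04]
 [-9.77216314e-05 -2.77863721e-01  9.60620499e-01 -1.57856648e-01]
 [ 0.00000000e+00  0.00000000e+00  0.00000000e+00  1.00000000e+00]]
```

View pics/wrist0.png

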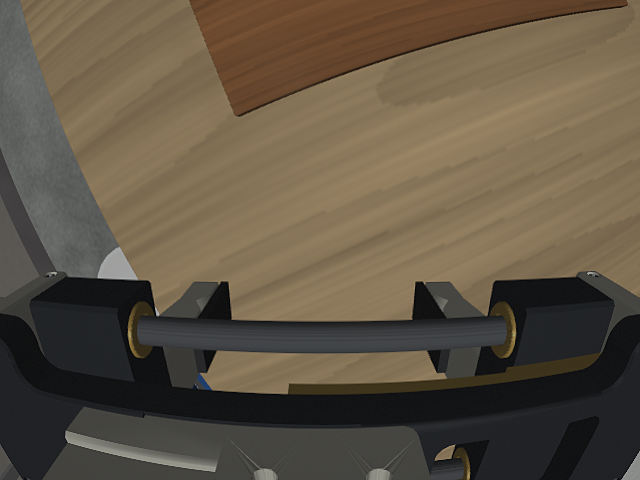

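The scene view shows the cone pack at pixel (301,258), on the ware-board end of the row, and the test tile at (225,175). Tumblers are at (372,287) tallest, (413,268), (455,307) and (407,331) shortest. The side view agrees, and the wrist sees only the board's corner at (238,115). I'll move over the board for a closer look.

```bash
cat >> h.py <<'E'
def go(x,y,z,yaw=-90):
    o=ctrl.get_obs(); T=rot(o['orientation']); 
    v=R.from_matrix(T.T@rot([180,0,yaw])).as_rotvec(); s=T.T@(np.array([x,y,z])-o['tool_pos'])*100
    print('turn',np.round(v,3).tolist(),'shift cm',np.round(s,2).tolist())
E
python3 -c "
from h import *; go(.5,.22,.36)"
```

```text
turn [0.0, -0.0, 1.127] shift cm [35.71, 26.16, -13.34]
```

Emit:
play_rows(
  commands=[
    [[0,0,0.125,4,2.9,-1.5,8.7],[0,0,0.25,7,5.2,-3,8.7],[0,0,0.375,10,7.8,-4.5,8.7],[0,0,0.5,13,10,-6,8.7],[0,0,0.62,16,12.5,-7.5,8.7],[0,0,0.745,20,15,-9,8.7],[0,0,0.87,23,17.5,-10.5,8.7],[0,0,0.99,26,20,-12,8.7]],
  ],
)

```text
clock: 1.57
tool_pos: [0.4327, 0.3292, 0.3417]
orientation: [-180.0, 0.0, -82.5]
force: [1.2, -0.1, 0.7]
opening: 0.0867
gripper_force: 0.0
```

```bash
python3 -c "
from h import *; go(.5,.22,.36); print(ctrl.get_obs()['joint_pos'])"
```

```text
turn [-0.0, 0.0, 0.131] shift cm [11.71, -5.24, -1.84]
[ 5.79226578e+01  4.92840279e+00 -4.81620329e+00  1.16815814e-03
 -8.02271377e+01 -5.04186220e+01]
```

Emit:
play_rows(
  commands=[
    [[0,0,0.12,3.5,-1.7,-0.6,8.7],[0,0,0.12,7,-3.4,-1.2,8.7],[0,0,0.12,10.5,-5,-1.8,8.7],[0,0,0.12,10.5,-5,-1.8,8.7],[0,0,0.12,10.5,-5,-1.8,8.7]],
  ],
)

```text
clock: 1.98
tool_pos: [0.4971, 0.2321, 0.3593]
orientation: [-180.0, 0.0, -89.2]
force: [-0.3, -0.4, -0.5]
opening: 0.0871
gripper_force: 0.0
```

```bash
python3 - <<'E'
from h import *
o,p=snap('wrist','w1'); print(o['tool_pos'],o['orientation'])
for k in('tumbler_1','cookie_a','cone_pack'):
  for d in ctrl.find_in(p,k): print(k,round(d['conf'],2),np.round(d['bbox'],1).tolist())
go(.55,-.1,.36)
E
```

```text
[0.49709327 0.23210489 0.35928407] [-1.79957108e+02  3.75473811e-02 -8.92393139e+01]
tumbler_1 0.86 [340.1, 144.7, 50.3, 52.1]
tumbler_1 0.75 [237.6, 233.2, 37.9, 44.0]
tumbler_1 0.68 [327.7, 242.2, 39.2, 50.7]
tumbler_1 0.59 [226.2, 141.6, 65.0, 61.9]
cone_pack 0.7 [220.4, 1.7, 60.7, 25.1]
turn [0.0, -0.0, 0.018] shift cm [33.56, -4.83, -0.15]
```

View pics/w1.png

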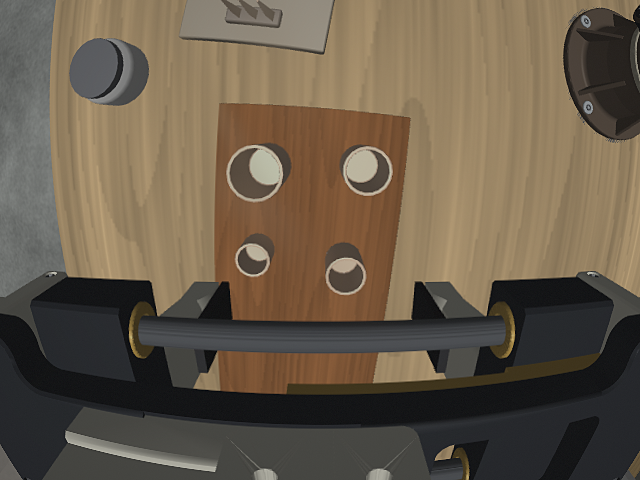

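The wrist view shows the rims: tallest at (255,173), second tallest at (368,170), shortest at (253,260) and second shortest at (346,275). Next is the shelf.

Emit:
play_rows(
  commands=[
    [[0,0,0.018,4,-0.6,-0.7,8.7],[0,0,0.018,8,-1.2,-1.4,8.7],[0,0,0.018,12,-1.8,-2.1,8.7],[0,0,0.018,16,-2.4,-2.8,8.7],[0,0,0.018,20,-3,-3.5,8.7],[0,0,0.018,24,-3.6,-4.2,8.7],[0,0,0.018,28,-4.2,-5,8.7],[0,0,0.018,32,-4.8,-6,8.7]],
  ],
)

```text
clock: 2.85
tool_pos: [0.5494, -0.0857, 0.4188]
orientation: [180.0, 0.0, -89.9]
force: [1.6, 0.2, 0.5]
opening: 0.0871
gripper_force: 0.0
```

Emit:
play_rows(
  commands=[
    [[0,0,0,4,0,0,8.7],[0,0,0,7,0,0,8.7],[0,0,0,7,0,0,8.7],[0,0,0,7,0,0,8.7]],
  ],
)

```text
clock: 3.18
tool_pos: [0.5496, -0.1556, 0.4181]
orientation: [179.9, 0.0, -90.1]
force: [-0.7, -0.1, 0.0]
opening: 0.0872
gripper_force: 0.0
```

```bash
python3 - <<'E'
from h import *
o,p=snap('wrist','w2'); print(o['tool_pos'],o['orientation'])
for k in('cookie_a','cone_pack','test_tile'):
  for d in ctrl.find_in(p,k):
    x,y,w,h=d['bbox']; print(k,round(d['conf'],2),np.round(d['bbox'],1).tolist(), np.round(won(p,o,x+w/2,y+h/2,.044),4))
# tumbler rims, from w1
o1=dict(tool_pos=[.49709,.23210,.35928],orientation=[-179.957,.0375,-89.239])
for n,u,v,z in((4,255,173,.130),(3,368,170,.110),(2,346,275,.092),(1,253,260,.076)): print(n,np.round(won(p,o1,u,v,z),4))
E
```

```text
[ 0.5496171  -0.15561006  0.41813613] [ 1.79938416e+02  3.46932342e-03 -9.01282886e+01]
cookie_a 0.9 [299.9, 88.1, 58.0, 56.3] [ 0.5396 -0.2589  0.044 ]
cookie_a 0.84 [296.7, 23.3, 55.6, 48.2] [ 0.5455 -0.3599  0.044 ]
cookie_a 0.82 [278.5, 150.8, 55.7, 53.2] [ 0.5719 -0.1712  0.044 ]
cookie_a 0.74 [285.2, 214.5, 48.3, 50.9] [ 0.5685 -0.0779  0.044 ]
cone_pack 0.91 [271.1, 272.9, 47.8, 31.2] [0.5919 0.0007 0.044 ]
test_tile 0.92 [318.1, 1.7, 36.5, 16.0] [ 0.5284 -0.4189  0.044 ]
4 [0.5687 0.1962 0.13  ]
3 [0.4477 0.1937 0.11  ]
2 [0.467  0.3238 0.092 ]
1 [0.5843 0.3117 0.076 ]
```

View pics/w2.png

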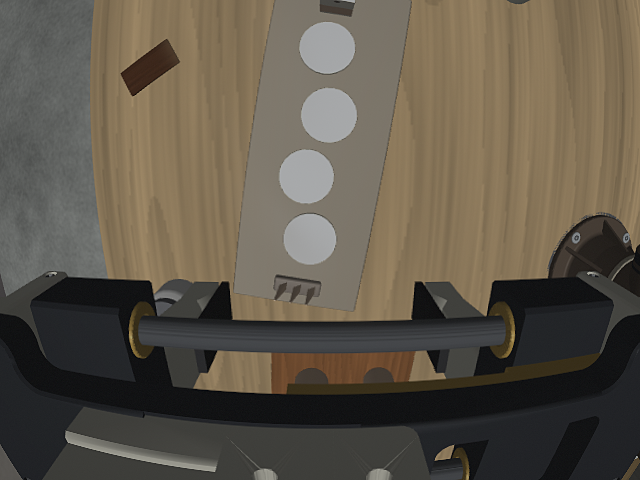

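The wrist view shows four cookie discs at (327,48), (329,115), (306,176) and (309,239), the cone pack at (297,288) and the tile at (338,5). I'll refine the positions by fitting.

```bash
python3 - <<'E'
from h import *
from scipy.optimize import least_squares
a=np.linspace(0,2*np.pi,60)
def cyl(x,y,r,z0,h,rb): return np.r_[np.c_[x+r*np.cos(a),y+r*np.sin(a),0*a+z0+h],np.c_[x+r*np.cos(a),y+r*np.sin(a),0*a+z0+.005],np.c_[x+rb*np.cos(a),y+rb*np.sin(a),0*a+z0]]
def bb(q): return np.r_[q.min(0),q.max(0)]
o,p=snap('wrist')
g=p['color'].astype(int); m=((g.min(2)>135)&(np.ptp(g,2)<25)).astype(np.uint8)
for c in cv2.findContours(m,0,cv2.CHAIN_APPROX_NONE)[0]:
    if cv2.contourArea(c)<1500: continue
    q=np.array([won(p,o,u,v,.044)[:2] for u,v in c[:,0]])
    if q[:,0].min()<.4 : continue
    f=least_squares(lambda s:np.hypot(*(q-s[:2]).T)-s[2],[*q.mean(0),.04]); print('cookie wrist',np.round(f.x,4))
est={4:(.5687,.1962),3:(.4477,.1937),2:(.467,.3238),1:(.5843,.3117)}
dim={1:(.023,.058,.019),2:(.0255,.074,.0215),3:(.028,.092,.024),4:(.031,.112,.027)}
ck=[(.5396,-.2589),(.5455,-.3599),(.5719,-.1712),(.5685,-.0779)]
for n in('scene','side'):
    o,p=snap(n); P=lambda X:np.array([proj(p,x) for x in X])
    def match(nm,name,s0,f):
        b0=bb(P(f(*s0))); best=None
        for d in ctrl.find_in(p,nm):
            x,y,w,h=d['bbox']; b=np.r_[x,y,x+w,y+h]
            if best is None or abs(b-b0).sum()<abs(best-b0).sum(): best=b
        if best is None: return
        s=least_squares(lambda s:bb(P(f(*s)))-best,s0,diff_step=1e-3); print(n,name,np.round(best-b0,1),np.round(s.x,4),np.round(s.fun,1))
    for k,(x,y) in est.items(): r,h,rb=dim[k]; match('tumbler_1',f't{k}',(x,y),lambda x,y:cyl(x,y,r,.018,h,rb))
    for c in ck: match('cookie_a','cookie',c,lambda x,y:cyl(x,y,.04,.036,.008,.04))
E
```

```text
cookie wrist [ 0.5685 -0.079   0.0385]
cookie wrist [ 0.5726 -0.1728  0.0386]
cookie wrist [ 0.5399 -0.2612  0.0387]
cookie wrist [ 0.5423 -0.3609  0.0386]
scene t4 [ 42.5  -6.8  40.5 -23.7] [0.465  0.2092] [-1.4 -7.9  1.3  6.8]
scene t3 [-0.6  5.   1.1  0.9] [0.4547 0.2011] [ 0.8 -2.3 -0.7  2.1]
scene t2 [1.2 1.4 1.5 3.9] [0.4713 0.3308] [ 0.   1.2 -0.  -1.1]
scene t1 [ 1.3  1.1 -0.7  1.5] [0.5864 0.3146] [-1.   0.1  1.  -0.2]
scene cookie [ 2.1 -0.1 -0.3  3.1] [ 0.5422 -0.2509] [-1.2  1.5  1.3 -1.5]
scene cookie [ 2.3 -1.9  2.4  0.7] [ 0.5389 -0.3587] [ 0.1  1.4 -0.1 -1.2]
scene cookie [ 0.5  2.9  0.7 -1.6] [ 0.5721 -0.1683] [ 0.1 -2.4 -0.1  2.2]
scene cookie [ 2.2  0.  -2.  -1.2] [ 0.5665 -0.0802] [-2.1 -0.7  2.1  0.5]
side t4 [-0.   1.5 -1.  -0.7] [0.5671 0.1947] [-0.5 -1.3  0.5  1.1]
side t3 [ 1.4  1.5 -1.2  0. ] [0.4478 0.1898] [-1.3 -0.9  1.3  0.7]
side t2 [4.1 0.8 1.7 0.2] [0.4749 0.3195] [-1.2 -0.3  1.2  0.2]
side t1 [-4.   0.9  2.6 21.1] [0.5727 0.2429] [ 3.  10.1 -3.  -9.2]
side cookie [ 1.8  4.  -2.3  1.8] [ 0.5376 -0.2676] [-2.2 -1.4  2.1  1.1]
side cookie [-1.   4.  -2.6  0.9] [ 0.541  -0.3657] [-0.9 -1.8  0.9  1.5]
side cookie [ 0.1  3.1  0.8 -0.9] [ 0.5723 -0.1749] [ 0.3 -2.1 -0.3  2. ]
side cookie [-0.2  1.5 -2.4  1.7] [ 0.5645 -0.0836] [-1.1 -0.   1.1 -0.1]
```

Emit:
play_rows(
  commands=[
    [[0,0,0,-4,-0.2,2,8.7],[0,0,0,-8,-0.5,4,8.7],[0,0,0,-12,-0.7,6,8.7],[0,0,0,-16,-0.9,8,8.7],[0,0,0,-20,-1.1,10,8.7],[0,0,0,-24,-1.3,12,8.7],[0,0,0,-28,-1.6,14,8.7],[0,0,0,-31.5,-1.8,16,8.7]],
  ],
)

```text
clock: 5.0
tool_pos: [0.5666, 0.1437, 0.2683]
orientation: [-179.9, 0.0, -90.0]
force: [0.9, -0.2, -0.5]
opening: 0.0872
gripper_force: 0.0
```

Emit:
play_rows(
  commands=[
    [[0,0,0,-3,0,2,8.7],[0,0,0,-3.6,0,3.8,8.7],[0,0,0,-3.6,0,3.8,8.7],[0,0,0,-3.6,0,3.8,8.7]],
  ],
)

```text
clock: 5.33
tool_pos: [0.5663, 0.1778, 0.2299]
orientation: [179.9, -0.1, -90.0]
force: [0.5, -0.4, 0.1]
opening: 0.0866
gripper_force: 0.0
```

```bash
python3 - <<'E'
from h import *
o,p=snap('wrist','w3'); print(o['tool_pos'],o['orientation'])
for d in ctrl.find_in(p,'tumbler_1'):
    x,y,w,h=d['bbox']; print(round(d['conf'],2),np.round(d['bbox'],1).tolist(), np.round(won(p,o,x+w/2,y+h/2,.13),4))
a=np.linspace(0,6.28,100)
im=cv2.imread('pics/w3.png')
for x,y,r,z in((.568,.196,.031,.13),(.448,.194,.028,.11),(.469,.325,.0255,.092),(.585,.313,.023,.076)):
    q=wproj(p,o,np.c_[x+r*np.cos(a),y+r*np.sin(a),0*a+z])
    for u,v in q.astype(int): cv2.circle(im,(int(u),int(v)),0,(0,255,0),1)
cv2.imwrite('pics/w3o.png',im)
go(.568,.196,.08)
E
```

```text
[0.56630432 0.17775016 0.22992296] [ 1.79892486e+02 -9.73098855e-02 -8.99908407e+01]
0.71 [393.1, 348.0, 50.9, 33.3] [0.4841 0.2878 0.13  ]
0.66 [277.0, 202.1, 83.3, 102.5] [0.5693 0.187  0.13  ]
0.6 [414.0, 200.9, 76.8, 80.3] [0.4685 0.1778 0.13  ]
0.58 [283.5, 312.9, 44.5, 59.0] [0.5799 0.2626 0.13  ]
turn [-0.002, 0.0, -0.001] shift cm [-1.87, -0.03, 15.2]
```

View pics/w3o.png

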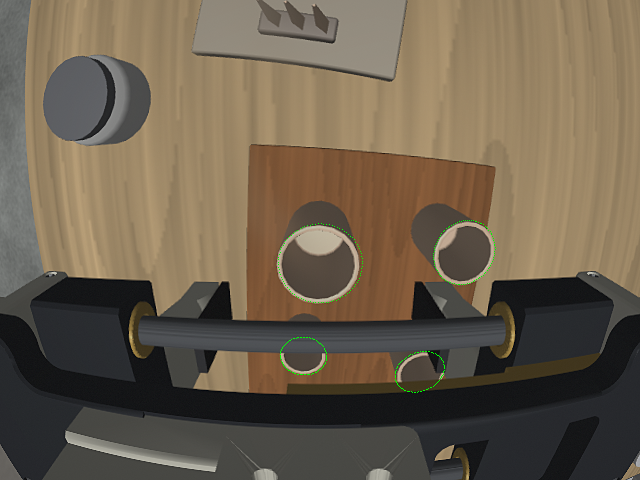

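Overlaid model rims (green) line up with all four tumblers; the tallest is at (319,263). Now I'll descend and grasp it.

Emit:
play_rows(
  commands=[
    [[0,0,0,-1,0,1.5,8.7],[0,0,0,-1.8,0,4,8.7],[0,0,0,-1.8,0,7,8.7],[0,0,0,-1.8,0,10,8.7],[0,0,0,-1.8,0,12.5,8.7],[0,0,0,-1.8,0,14.5,8.7],[0,0,0,-1.8,0,15.1,8.7],[0,0,0,-1.8,0,15.1,8.7]],
  ],
)

```text
clock: 6.1
tool_pos: [0.5669, 0.1946, 0.0794]
orientation: [180.0, -0.0, -90.1]
force: [-0.0, -0.7, 0.4]
opening: 0.0867
gripper_force: 0.0
```

Emit:
play_rows(
  commands=[
    [[0,0,0,0,0,0,7.5],[0,0,0,0,0,0,6.5],[0,0,0,0,0,0,5.5],[0,0,0,0,0,0,5],[0,0,0,0,0,0,5],[0,0,0,0,0,0,5]],
  ],
)

```text
clock: 6.6
tool_pos: [0.5675, 0.1962, 0.0807]
orientation: [-179.9, 0.0, -90.0]
force: [-0.5, 0.5, 6.2]
opening: 0.0607
gripper_force: 29.8
```

Emit:
play_rows(
  commands=[
    [[0,0,0,0,0,-0.5,5],[0,0,0,0,0,-2,5],[0,0,0,0,0,-4.5,5],[0,0,0,0,0,-7.5,5],[0,0,0,0,0,-11,5],[0,0,0,1,0,-14,5],[0,0,0,3,0.2,-16,5],[0,0,0,6,0.4,-17,5]],
  ],
)

```text
clock: 7.27
tool_pos: [0.5635, 0.1369, 0.2528]
orientation: [-179.8, 0.1, -89.9]
force: [1.6, -0.1, -2.3]
opening: 0.0605
gripper_force: 29.8
```

Emit:
play_rows(
  commands=[
    [[0,0,0,3.5,0.1,0,5],[0,0,0,7.5,0.3,0,5],[0,0,0,11.5,0.5,0,5],[0,0,0,15.5,0.7,0,5],[0,0,0,19.5,0.9,0,5],[0,0,0,23.5,1.1,0,5],[0,0,0,27.5,1.3,0,5],[0,0,0,31.5,1.5,0,5]],
  ],
)

```text
clock: 7.93
tool_pos: [0.5463, -0.1808, 0.2495]
orientation: [180.0, 0.0, -90.0]
force: [0.5, 0.1, -1.4]
opening: 0.0604
gripper_force: 29.8
```

Emit:
play_rows(
  commands=[
    [[0,0,0,4,0.1,0,5],[0,0,0,8,0.2,0,5],[0,0,0,12,0.3,0,5],[0,0,0,15,0.4,0,5],[0,0,0,17,0.5,0,5],[0,0,0,18,0.6,0,5],[0,0,0,18,0.6,0,5],[0,0,0,18,0.6,0,5]],
  ],
)

```text
clock: 8.6
tool_pos: [0.5407, -0.359, 0.2489]
orientation: [179.9, 0.1, -90.1]
force: [-0.1, 1.2, -2.2]
opening: 0.0608
gripper_force: 29.8
```

```bash
python3 - <<'E'
from h import *
go(.5423,-.361,.106); print(ctrl.get_obs()['tool_pos'],ctrl.get_obs()['orientation'],ctrl.get_obs()['force'])
E
```

```text
turn [0.001, 0.001, -0.002] shift cm [0.21, -0.18, 14.29]
[ 0.54068397 -0.35901497  0.24894208] [ 1.79931711e+02  5.27712125e-02 -9.01189593e+01] [-0.14000319  1.15028608 -2.23067979]
```

Descend to about 8 mm above contact.

Emit:
play_rows(
  commands=[
    [[0,0,0,0.1,-0.1,1.5,5],[0,0,0,0.1,-0.2,4,5],[0,0,0,0.1,-0.2,7,5],[0,0,0,0.1,-0.2,10,5],[0,0,0,0.1,-0.2,12,5],[0,0,0,0.1,-0.2,13.2,5],[0,0,0,0.1,-0.2,13.5,5],[0,0,0,0.1,-0.2,13.5,5]],
  ],
)

```text
clock: 9.27
tool_pos: [0.5434, -0.3594, 0.1145]
orientation: [179.9, 0.0, -90.0]
force: [0.2, -0.5, -0.8]
opening: 0.0606
gripper_force: 29.8
```

```bash
python3 - <<'E'
from h import *
snap('scene','s1');snap('side','s2')
go(.5423,-.361,.106)
o,p=snap('wrist')
for d in ctrl.find_in(p,'tumbler_1'):
    x,y,w,h=d['bbox']; print(round(d['conf'],2),np.round(d['bbox'],1).tolist(), np.round(won(p,o,x+w/2,y+h/2,.044),4))
a=cv2.imread('pics/s1.png')[140:300,170:360]; b=cv2.imread('pics/s2.png')[200:380,260:440]
cv2.imwrite('pics/c1.png',np.hstack([cv2.resize(a,(400,420)),cv2.resize(b,(400,420))]))
E
```

```text
turn [-0.002, -0.001, -0.0] shift cm [0.08, 0.21, 1.03]
0.79 [234.4, 213.8, 172.9, 169.0] [ 0.546  -0.3277  0.044 ]
0.74 [304.5, 112.0, 97.6, 79.6] [ 0.526  -0.4254  0.044 ]
```

View pics/c1.png

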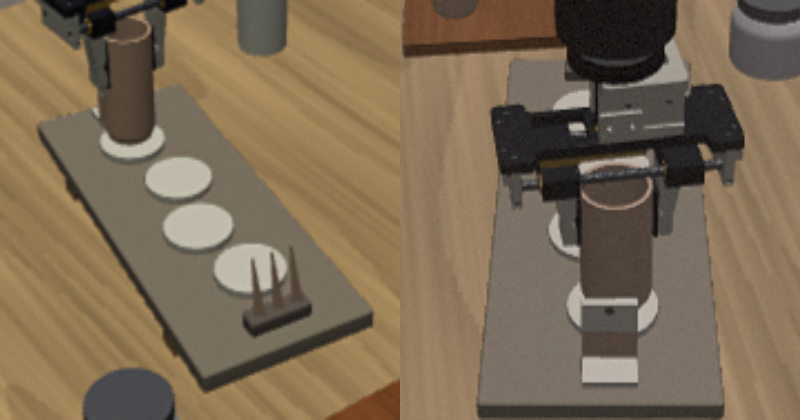

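The crops show the tumbler hanging upright over the far cookie (about (130,140) left, (612,300) right), clear of the tile. Now I'll lower it gently.

Emit:
play_rows(
  commands=[
    [[0,0,0,0,0.1,0.2,5],[0,0,0,0.1,0.1,0.4,5],[0,0,0,0.1,0.1,0.55,5],[0,0,0,0.1,0.1,0.7,5],[0,0,0,0.1,0.1,0.75,5],[0,0,0,0.1,0.1,0.8,5],[0,0,0,0.1,0.1,0.8,5]],
  ],
)

```text
clock: 10.05
tool_pos: [0.5421, -0.3613, 0.1067]
orientation: [180.0, -0.0, -90.1]
force: [-0.2, -0.9, -0.3]
opening: 0.0609
gripper_force: 29.8
```

Emit:
play_rows(
  commands=[
    [[0,0,0,0,0,0.03,5],[0,0,0,0,0,0.06,5],[0,0,0,0,0,0.1,5],[0,0,0,0,0,0.1,5]],
  ],
)

```text
clock: 10.38
tool_pos: [0.5422, -0.3615, 0.1066]
orientation: [-180.0, -0.0, -90.0]
force: [-2.5, 1.3, 6.9]
opening: 0.0607
gripper_force: 29.8
```

Contact made (+7 N). Release, then lift.

Emit:
play_rows(
  commands=[
    [[0,0,0,0,0,-0.05,6.3],[0,0,0,0,0,-0.05,6.8],[0,0,0,0,0,-0.05,7.5],[0,0,0,0,0,-0.05,8.3],[0,0,0,0,0,-0.05,8.7],[0,0,0,0,0,-0.05,8.7]],
  ],
)

```text
clock: 10.88
tool_pos: [0.5422, -0.3611, 0.1059]
orientation: [180.0, 0.0, -90.1]
force: [-0.3, -0.4, -0.2]
opening: 0.0855
gripper_force: 0.0
```

Emit:
play_rows(
  commands=[
    [[0,0,0,0,0,-1,8.7],[0,0,0,0,0,-3,8.7],[0,0,0,0,0,-6,8.7],[0,0,0,0,0,-9.5,8.7],[0,0,0,-2,0.2,-12.5,8.7],[0,0,0,-5,0.5,-14,8.7],[0,0,0,-9,0.8,-14,8.7],[0,0,0,-13,1.1,-14,8.7]],
  ],
)

```text
clock: 11.55
tool_pos: [0.5316, -0.2306, 0.2483]
orientation: [-179.8, -0.0, -90.2]
force: [0.7, 0.7, -0.7]
opening: 0.0869
gripper_force: 0.0
```

```bash
python3 - <<'E'
from h import *
o,p=snap('wrist','w4'); print(o['tool_pos'],o['orientation'])
go(.448,.194,.2)
E
```

```text
[ 0.53156284 -0.23055163  0.2482742 ] [-1.79806633e+02 -2.80276311e-02 -9.01565128e+01]
turn [-0.003, 0.002, -0.0] shift cm [-41.86, 8.3, 4.85]
```

View pics/w4.png

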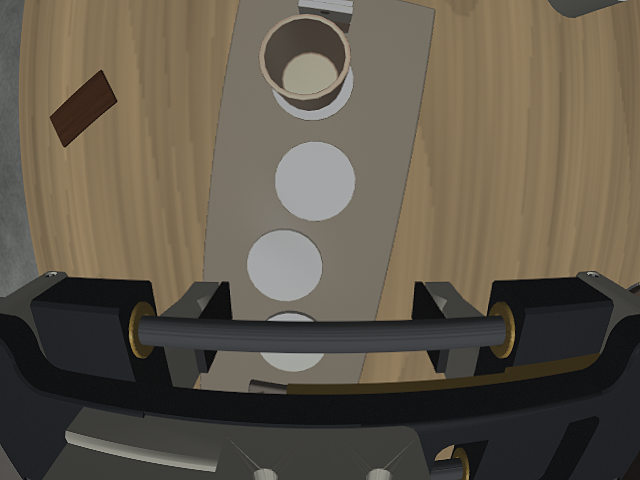

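The picture shows the tallest tumbler upright (rim at (306,57)) on the far cookie, with the tile undisturbed. The second tallest is next.

Emit:
play_rows(
  commands=[
    [[0,0,0,-4,0.8,0,8.7],[0,0,0,-8,1.6,0,8.7],[0,0,0,-12,2.4,0,8.7],[0,0,0,-16,3.2,0,8.7],[0,0,0,-20,4,0,8.7],[0,0,0,-24,4.8,0,8.7],[0,0,0,-28,5.6,0,8.7],[0,0,0,-32,6.4,0,8.7]],
  ],
)

```text
clock: 12.27
tool_pos: [0.4669, 0.0906, 0.2472]
orientation: [-179.9, 0.0, -90.1]
force: [1.5, -0.1, -0.3]
opening: 0.0869
gripper_force: 0.0
```

Emit:
play_rows(
  commands=[
    [[0,0,0,-3.5,0.7,1,8.7],[0,0,0,-7,1.3,2.5,8.7],[0,0,0,-9.3,1.7,4.5,8.7],[0,0,0,-9.9,1.8,5.5,8.7],[0,0,0,-9.9,1.8,5.5,8.7],[0,0,0,-9.9,1.8,5.5,8.7]],
  ],
)

```text
clock: 12.77
tool_pos: [0.4497, 0.1877, 0.1914]
orientation: [180.0, -0.1, -90.0]
force: [-0.3, 0.1, 0.3]
opening: 0.0867
gripper_force: 0.0
```

```bash
python3 - <<'E'
from h import *
o,p=snap('wrist')
print(o['tool_pos'],o['joint_pos'])
def rim(p,o,X,r,z):
    # refine the rim centre by the edge fit: maximise gradient along projected circle
    from scipy.optimize import minimize
    g=cv2.GaussianBlur(cv2.cvtColor(p['color'],cv2.COLOR_RGB2GRAY),(0,0),1.5).astype(np.float32); a=np.linspace(0,6.28,90)
    def f(s):
        c=np.c_[np.cos(a),np.sin(a)]
        def val(rr):
            q=wproj(p,o,np.c_[s+rr*c,0*a+z]).astype(np.float32); return cv2.remap(g,q[:,:1],q[:,1:],1)[:,0]
        return -np.mean(val(r-.002)-.5*val(r+.003)-.5*val(r-.007))
    return minimize(f,X,method='Nelder-Mead',options=dict(initial_simplex=[X,np.add(X,[.006,0]),np.add(X,[0,.006])]))
r=rim(p,o,(.448,.194),.028,.11); print(r.x,r.fun)
go(.448,.194,.062)
E
```

```text
[0.44967885 0.18774143 0.19139224] [ 4.58567834e+01  4.31790366e+00 -2.53300507e+01  2.38393317e-02
 -6.04029661e+01 -4.58535337e+01]
[0.44821151 0.19450013] -66.93749237060547
turn [-0.001, -0.0, -0.001] shift cm [-0.65, 0.23, 13.0]
```

Emit:
play_rows(
  commands=[
    [[0,0,0,-0.4,0.1,1.5,8.7],[0,0,0,-0.7,0.2,4,8.7],[0,0,0,-0.7,0.2,7,8.7],[0,0,0,-0.7,0.2,10,8.7],[0,0,0,-0.7,0.2,12,8.7],[0,0,0,-0.7,0.2,13,8.7],[0,0,0,-0.7,0.2,13,8.7],[0,0,0,-0.7,0.2,13,8.7]],
  ],
)

```text
clock: 13.48
tool_pos: [0.4486, 0.1943, 0.0619]
orientation: [-180.0, 0.0, -90.1]
force: [0.1, -0.4, 0.9]
opening: 0.0872
gripper_force: 0.0
```

Emit:
play_rows(
  commands=[
    [[0,0,0,0,0,0,7.5],[0,0,0,0,0,0,6.5],[0,0,0,0,0,0,5.5],[0,0,0,0,0,0,4.5],[0,0,0,0,0,0,4.5],[0,0,0,0,0,0,4.5]],
  ],
)

```text
clock: 13.98
tool_pos: [0.4479, 0.1951, 0.0615]
orientation: [-180.0, 0.0, -90.0]
force: [-1.1, 1.0, 3.7]
opening: 0.0556
gripper_force: 30.0
```

Emit:
play_rows(
  commands=[
    [[0,0,0,0,0,-0.5,4.5],[0,0,0,0,0,-2,4.5],[0,0,0,0,0,-4.5,4.5],[0,0,0,0,0,-7.5,4.5],[0,0,0,0,0,-11,4.5],[0,0,0,1,-0.2,-14,4.5],[0,0,0,3,-0.6,-16,4.5],[0,0,0,6,-1.2,-17,4.5]],
  ],
)

```text
clock: 14.65
tool_pos: [0.4607, 0.136, 0.2347]
orientation: [-179.8, 0.2, -89.9]
force: [1.1, -0.2, -1.2]
opening: 0.0554
gripper_force: 30.0
```

Emit:
play_rows(
  commands=[
    [[0,0,0,3.5,-0.8,0,4.5],[0,0,0,7.4,-1.6,0,4.5],[0,0,0,11.3,-2.4,0,4.5],[0,0,0,15.2,-3.2,0,4.5],[0,0,0,19.1,-4,0,4.5],[0,0,0,23,-4.8,0,4.5],[0,0,0,26.9,-5.6,0,4.5],[0,0,0,30.8,-6.4,0,4.5]],
  ],
)

```text
clock: 15.32
tool_pos: [0.5231, -0.1751, 0.2313]
orientation: [180.0, 0.0, -90.0]
force: [1.2, 0.7, -1.2]
opening: 0.0555
gripper_force: 30.0
```

Emit:
play_rows(
  commands=[
    [[0,0,0,3.5,-0.6,0,4.5],[0,0,0,6.3,-1.1,0,4.5],[0,0,0,8,-1.5,0,4.5],[0,0,0,8.8,-1.6,0,4.5],[0,0,0,8.8,-1.6,0,4.5],[0,0,0,8.8,-1.6,0,4.5]],
  ],
)

```text
clock: 15.82
tool_pos: [0.5389, -0.261, 0.2307]
orientation: [179.9, 0.0, -90.1]
force: [-1.0, 0.6, -0.7]
opening: 0.0558
gripper_force: 30.0
```

```bash
python3 - <<'E'
from h import *
go(.540,-.261,.0877); print(ctrl.get_obs()['tool_pos'],ctrl.get_obs()['opening'])
E
```

```text
turn [0.001, 0.0, -0.002] shift cm [0.01, -0.13, 14.3]
[ 0.53886411 -0.26097964  0.23071505] 0.05581201516500687
```

Emit:
play_rows(
  commands=[
    [[0,0,0,0,-0.1,1.5,4.5],[0,0,0,0,-0.1,4,4.5],[0,0,0,0,-0.1,7,4.5],[0,0,0,0,-0.1,10,4.5],[0,0,0,0,-0.1,12,4.5],[0,0,0,0,-0.1,13.2,4.5],[0,0,0,0,-0.1,13.6,4.5],[0,0,0,0,-0.1,13.6,4.5]],
  ],
)

```text
clock: 16.48
tool_pos: [0.5399, -0.26, 0.0945]
orientation: [179.9, 0.0, -90.0]
force: [0.3, 0.6, -1.5]
opening: 0.0558
gripper_force: 30.0
```

Emit:
play_rows(
  commands=[
    [[0,0,0,0,0,0.2,4.5],[0,0,0,0,0,0.35,4.5],[0,0,0,0,0,0.45,4.5],[0,0,0,0,0,0.55,4.5],[0,0,0,0,0,0.55,4.5]],
  ],
)

```text
clock: 16.9
tool_pos: [0.5404, -0.2612, 0.0899]
orientation: [-180.0, -0.0, -90.1]
force: [0.4, 0.4, -1.5]
opening: 0.0552
gripper_force: 30.0
```

Emit:
play_rows(
  commands=[
    [[0,0,0,0,0,0.03,4.5],[0,0,0,0,0,0.06,4.5],[0,0,0,0,0,0.1,4.5],[0,0,0,0,0,0.1,4.5]],
  ],
)

```text
clock: 17.23
tool_pos: [0.5402, -0.2612, 0.0885]
orientation: [180.0, 0.0, -90.1]
force: [0.0, 0.3, -1.8]
opening: 0.0554
gripper_force: 30.0
```

Emit:
play_rows(
  commands=[
    [[0,0,0,0,0,0.03,4.5],[0,0,0,0,0,0.06,4.5],[0,0,0,0,0,0.1,4.5],[0,0,0,0,0,0.1,4.5]],
  ],
)

```text
clock: 17.57
tool_pos: [0.5403, -0.2612, 0.0876]
orientation: [180.0, -0.0, -90.1]
force: [-0.2, 0.6, -1.0]
opening: 0.0552
gripper_force: 30.0
```

Emit:
play_rows(
  commands=[
    [[0,0,0,0,0,0.03,4.5],[0,0,0,0,0,0.06,4.5],[0,0,0,0,0,0.1,4.5],[0,0,0,0,0,0.1,4.5]],
  ],
)

```text
clock: 17.9
tool_pos: [0.5403, -0.2613, 0.0875]
orientation: [-180.0, -0.0, -90.0]
force: [-2.6, 1.8, 6.6]
opening: 0.0557
gripper_force: 30.0
```

Contact. Release and lift, then go to the second shortest.

Emit:
play_rows(
  commands=[
    [[0,0,0,0,0,-0.05,5.7],[0,0,0,0,0,-0.05,6.3],[0,0,0,0,0,-0.05,7],[0,0,0,0,0,-0.05,8],[0,0,0,0,0,-0.05,8.7],[0,0,0,0,0,-0.05,8.7],[0,0,0,0,0,-0.05,8.7]],
  ],
)

```text
clock: 18.48
tool_pos: [0.5403, -0.2612, 0.087]
orientation: [180.0, 0.0, -90.1]
force: [0.1, -0.6, -0.8]
opening: 0.0857
gripper_force: 0.0
```

Emit:
play_rows(
  commands=[
    [[0,0,0,0,0,-1,8.7],[0,0,0,0,0,-3,8.7],[0,0,0,0,0,-6,8.7],[0,0,0,0,0,-9.5,8.7],[0,0,0,-2,0.2,-12.5,8.7],[0,0,0,-5,0.5,-14,8.7],[0,0,0,-9,0.8,-14,8.7],[0,0,0,-13,1.1,-14,8.7]],
  ],
)

```text
clock: 19.15
tool_pos: [0.5297, -0.1304, 0.2294]
orientation: [-179.8, 0.0, -90.2]
force: [1.4, 0.3, -0.3]
opening: 0.0869
gripper_force: 0.0
```

```bash
cat >> h.py <<'E'
from scipy.optimize import minimize
def rim(p,o,X,r,z):
    g=cv2.GaussianBlur(cv2.cvtColor(p['color'],cv2.COLOR_RGB2GRAY),(0,0),1.5).astype(np.float32); a=np.linspace(0,6.28,90); c=np.c_[np.cos(a),np.sin(a)]
    def f(s):
        def val(rr):
            q=wproj(p,o,np.c_[s+rr*c,0*a+z]).astype(np.float32); return cv2.remap(g,q[:,:1],q[:,1:],1)[:,0]
        return -np.mean(val(r-.002)-.5*val(r+.003)-.5*val(r-.007))
    s=minimize(f,X,method='Nelder-Mead',options=dict(initial_simplex=[X,np.add(X,[.006,0]),np.add(X,[0,.006])])); return s.x.round(4),round(s.fun,1)
E
python3 - <<'E'
from h import *
o,p=snap('wrist','w5'); print(o['tool_pos'])
print(rim(p,o,(.540,-.261),.028,.136),rim(p,o,(.5423,-.361),.031,.156))
go(.469,.325,.2)
E
```

```text
[ 0.52970709 -0.13039284  0.22937816]
(array([ 0.5411, -0.2616]), np.float64(-37.9)) (array([ 0.5423, -0.361 ]), np.float64(-0.0))
turn [-0.003, 0.002, 0.0] shift cm [-44.98, 6.02, 2.96]
```

View pics/w5.png

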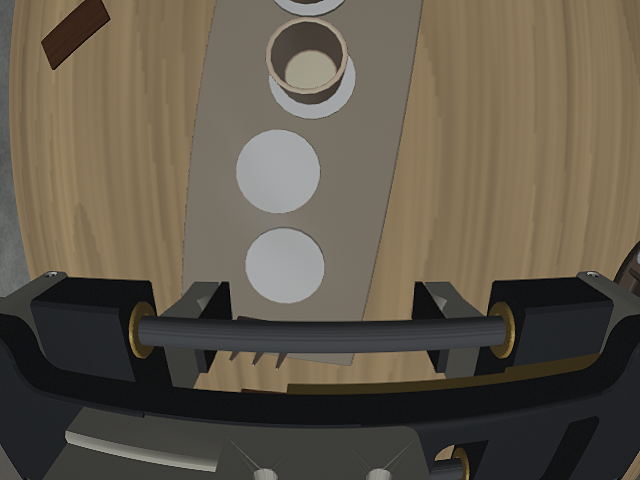

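The second tallest stands centred on the third cookie (rim at (307,58)). Next tumbler.

Emit:
play_rows(
  commands=[
    [[0,0,0,-4,0.5,0,8.7],[0,0,0,-8,1,0,8.7],[0,0,0,-12,1.6,0,8.7],[0,0,0,-16,2.1,0,8.7],[0,0,0,-20,2.6,0,8.7],[0,0,0,-24,3.2,0,8.7],[0,0,0,-28,3.7,0,8.7],[0,0,0,-32,4.2,0,8.7]],
  ],
)

```text
clock: 19.87
tool_pos: [0.4871, 0.1908, 0.2282]
orientation: [-179.9, 0.0, -90.0]
force: [0.9, -0.7, 0.1]
opening: 0.087
gripper_force: 0.0
```

Emit:
play_rows(
  commands=[
    [[0,0,0,-4,0.5,0.5,8.7],[0,0,0,-7.5,1,1.5,8.7],[0,0,0,-10.5,1.4,3.5,8.7],[0,0,0,-12.5,1.7,5,8.7],[0,0,0,-13.2,1.7,5.5,8.7],[0,0,0,-13.2,1.7,5.5,8.7],[0,0,0,-13.2,1.7,5.5,8.7]],
  ],
)

```text
clock: 20.45
tool_pos: [0.471, 0.3206, 0.1725]
orientation: [180.0, -0.0, -90.0]
force: [-0.3, 0.1, -0.3]
opening: 0.087
gripper_force: 0.0
```

```bash
python3 - <<'E'
from h import *
o,p=snap('wrist','w6'); print(o['tool_pos'])
r=rim(p,o,(.469,.325),.0255,.092); print(r,rim(p,o,(.585,.313),.023,.076))
go(.469,.325,.05)
E
```

```text
[0.47097205 0.32060475 0.17252553]
(array([0.4676, 0.3256]), np.float64(-68.4)) (array([0.5859, 0.3119]), np.float64(-74.8))
turn [-0.001, 0.0, -0.001] shift cm [-0.46, 0.24, 12.31]
```

Emit:
play_rows(
  commands=[
    [[0,0,0,-0.3,0.2,1.5,8.7],[0,0,0,-0.4,0.3,4,8.7],[0,0,0,-0.4,0.3,7,8.7],[0,0,0,-0.4,0.3,9.5,8.7],[0,0,0,-0.4,0.3,11.5,8.7],[0,0,0,-0.4,0.3,12.2,8.7],[0,0,0,-0.4,0.3,12.2,8.7],[0,0,0,-0.4,0.3,12.2,8.7]],
  ],
)

```text
clock: 21.17
tool_pos: [0.4688, 0.3248, 0.0514]
orientation: [-179.9, 0.0, -90.1]
force: [0.4, 0.3, 1.1]
opening: 0.087
gripper_force: 0.0
```

Emit:
play_rows(
  commands=[
    [[0,0,0,0,0,0,7.5],[0,0,0,0,0,0,6.5],[0,0,0,0,0,0,5.5],[0,0,0,0,0,0,4.5],[0,0,0,0,0,0,4],[0,0,0,0,0,0,4],[0,0,0,0,0,0,4]],
  ],
)

```text
clock: 21.75
tool_pos: [0.4678, 0.325, 0.0503]
orientation: [180.0, 0.0, -90.0]
force: [-2.7, -0.2, 3.2]
opening: 0.0516
gripper_force: 30.0
```

Emit:
play_rows(
  commands=[
    [[0,0,0,0,0,-0.5,4],[0,0,0,0,0,-2,4],[0,0,0,0,0,-4.5,4],[0,0,0,0,0,-7.5,4],[0,0,0,0,0,-11,4],[0,0,0,1,-0.2,-14,4],[0,0,0,3,-0.6,-16,4],[0,0,0,6,-1.2,-17,4]],
  ],
)

```text
clock: 22.42
tool_pos: [0.4808, 0.2664, 0.2236]
orientation: [-179.8, 0.2, -89.9]
force: [1.6, -1.0, -1.4]
opening: 0.0514
gripper_force: 30.0
```

Emit:
play_rows(
  commands=[
    [[0,0,0,3.5,-0.8,0,4],[0,0,0,7.4,-1.6,0,4],[0,0,0,11.3,-2.4,0,4],[0,0,0,15.2,-3.2,0,4],[0,0,0,19.1,-4,0,4],[0,0,0,23,-4.8,0,4],[0,0,0,26.9,-5.6,0,4],[0,0,0,30.8,-6.4,0,4]],
  ],
)

```text
clock: 23.08
tool_pos: [0.5433, -0.0451, 0.2203]
orientation: [-180.0, 0.0, -90.0]
force: [0.7, 1.5, -1.0]
opening: 0.0513
gripper_force: 30.0
```

Emit:
play_rows(
  commands=[
    [[0,0,0,3.9,-0.8,0,4],[0,0,0,7.5,-1.6,0,4],[0,0,0,10.5,-2.3,0,4],[0,0,0,12.3,-2.8,0,4],[0,0,0,13,-2.9,0,4],[0,0,0,13,-2.9,0,4],[0,0,0,13,-2.9,0,4]],
  ],
)

```text
clock: 23.67
tool_pos: [0.572, -0.1731, 0.2198]
orientation: [180.0, 0.0, -90.1]
force: [-0.8, -0.2, -1.4]
opening: 0.0513
gripper_force: 30.0
```

```bash
python3 - <<'E'
from h import *
go(.5726,-.1728,.0763); print(ctrl.get_obs()['tool_pos'],ctrl.get_obs()['opening'])
E
```

```text
turn [0.001, 0.0, -0.002] shift cm [-0.02, -0.07, 14.35]
[ 0.57199864 -0.17308249  0.21978759] 0.051299837920283364
```

Emit:
play_rows(
  commands=[
    [[0,0,0,0,-0.1,1.5,4],[0,0,0,0,-0.1,4,4],[0,0,0,0,-0.1,7,4],[0,0,0,0,-0.1,10,4],[0,0,0,0,-0.1,12,4],[0,0,0,0,-0.1,13.2,4],[0,0,0,0,-0.1,13.7,4],[0,0,0,0,-0.1,13.8,4]],
  ],
)

```text
clock: 24.33
tool_pos: [0.5729, -0.172, 0.0814]
orientation: [179.9, 0.0, -90.0]
force: [0.0, 0.3, -1.6]
opening: 0.051
gripper_force: 30.0
```

Emit:
play_rows(
  commands=[
    [[0,0,0,0,0,0.15,4],[0,0,0,0,0,0.25,4],[0,0,0,0,0,0.35,4],[0,0,0,0,0,0.45,4],[0,0,0,0,0,0.5,4],[0,0,0,0,0,0.5,4]],
  ],
)

```text
clock: 24.83
tool_pos: [0.5734, -0.1733, 0.0773]
orientation: [-180.0, 0.0, -90.1]
force: [-0.6, -0.0, -1.2]
opening: 0.0511
gripper_force: 30.0
```

Emit:
play_rows(
  commands=[
    [[0,0,0,0,0,0.03,4],[0,0,0,0,0,0.06,4],[0,0,0,0,0,0.1,4],[0,0,0,0,0,0.1,4]],
  ],
)

```text
clock: 25.17
tool_pos: [0.5734, -0.1733, 0.0763]
orientation: [-180.0, -0.0, -90.1]
force: [-0.7, 0.8, 1.2]
opening: 0.0512
gripper_force: 30.0
```

Emit:
play_rows(
  commands=[
    [[0,0,0,0,0,0.03,4],[0,0,0,0,0,0.05,4],[0,0,0,0,0,0.05,4]],
  ],
)

```text
clock: 25.42
tool_pos: [0.5734, -0.1733, 0.0763]
orientation: [-180.0, -0.0, -90.0]
force: [-2.7, 1.1, 5.3]
opening: 0.0511
gripper_force: 30.0
```

Emit:
play_rows(
  commands=[
    [[0,0,0,0,0,0,5.3],[0,0,0,0,0,-0.05,6],[0,0,0,0,0,-0.05,7],[0,0,0,0,0,-0.05,8],[0,0,0,0,0,-0.05,8.7],[0,0,0,0,0,-0.05,8.7],[0,0,0,0,0,-0.05,8.7]],
  ],
)

```text
clock: 26.0
tool_pos: [0.5734, -0.1732, 0.076]
orientation: [180.0, 0.0, -90.1]
force: [0.3, -0.8, 0.8]
opening: 0.0846
gripper_force: 0.0
```

Emit:
play_rows(
  commands=[
    [[0,0,0,0,0,-1,8.7],[0,0,0,0,0,-3,8.7],[0,0,0,0,0,-6,8.7],[0,0,0,0,0,-9.5,8.7],[0,0,0,-2,0,-12.5,8.7],[0,0,0,-5,0,-14,8.7],[0,0,0,-9,0,-14,8.7],[0,0,0,-13,0,-14,8.7]],
  ],
)

```text
clock: 26.67
tool_pos: [0.574, -0.0423, 0.2187]
orientation: [-179.8, 0.0, -90.2]
force: [1.3, 0.9, -0.2]
opening: 0.0867
gripper_force: 0.0
```

```bash
python3 - <<'E'
from h import *
o,p=snap('wrist','w7'); print(o['tool_pos'])
print(rim(p,o,(.5726,-.1728),.0255,.118))
go(.5859,.3119,.17)
E
```

```text
[ 0.57401983 -0.04233399  0.21870876]
(array([ 0.5746, -0.1726]), np.float64(-37.7))
turn [-0.003, 0.002, 0.0] shift cm [-34.83, -1.18, 4.88]
```

View pics/w7.png

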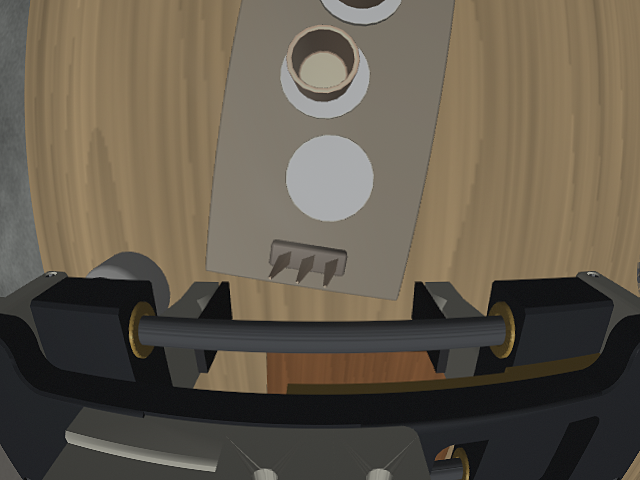

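The second shortest stands centred on the second cookie (rim at (322,60)); the cone pack at (308,262) is untouched. The shortest is last.

Emit:
play_rows(
  commands=[
    [[0,0,0,-4,-0.1,0,8.7],[0,0,0,-8,-0.3,0,8.7],[0,0,0,-12,-0.4,0,8.7],[0,0,0,-16,-0.5,0,8.7],[0,0,0,-20,-0.7,0,8.7],[0,0,0,-24,-0.8,0,8.7],[0,0,0,-28,-1,0.5,8.7],[0,0,0,-31.5,-1.1,2,8.7]],
  ],
)

```text
clock: 27.38
tool_pos: [0.5859, 0.275, 0.1991]
orientation: [-179.8, 0.1, -90.0]
force: [0.8, 0.7, 0.2]
opening: 0.0871
gripper_force: 0.0
```

Emit:
play_rows(
  commands=[
    [[0,0,0,-2.5,-0.1,2,8.7],[0,0,0,-3.8,-0.1,3.5,8.7],[0,0,0,-3.9,-0.1,4,8.7],[0,0,0,-3.9,-0.1,4,8.7],[0,0,0,-3.9,-0.1,4,8.7]],
  ],
)

```text
clock: 27.8
tool_pos: [0.586, 0.3103, 0.1567]
orientation: [-180.0, -0.0, -90.0]
force: [0.4, -0.2, 0.1]
opening: 0.0867
gripper_force: 0.0
```

```bash
python3 - <<'E'
from h import *
o,p=snap('wrist'); print(o['tool_pos'])
r=rim(p,o,(.5859,.3119),.023,.076); print(r)
go(*r[0],.036)
E
```

```text
[0.5860396  0.31029222 0.1567047 ]
(array([0.5862, 0.3119]), np.float64(-67.1))
turn [-0.001, 0.0, -0.001] shift cm [-0.16, 0.03, 12.14]
```

Emit:
play_rows(
  commands=[
    [[0,0,0,-0.1,0,1.5,8.7],[0,0,0,-0.1,0,4,8.7],[0,0,0,-0.1,0,7,8.7],[0,0,0,-0.1,0,9.5,8.7],[0,0,0,-0.1,0,11.3,8.7],[0,0,0,-0.1,0,12,8.7],[0,0,0,-0.1,0,12,8.7],[0,0,0,-0.1,0,12,8.7]],
  ],
)

```text
clock: 28.52
tool_pos: [0.5868, 0.3117, 0.0376]
orientation: [-179.9, 0.0, -90.1]
force: [0.2, -0.0, -0.4]
opening: 0.0873
gripper_force: 0.0
```

Emit:
play_rows(
  commands=[
    [[0,0,0,0,0,0,7.5],[0,0,0,0,0,0,6.5],[0,0,0,0,0,0,5.5],[0,0,0,0,0,0,4.5],[0,0,0,0,0,0,3.5],[0,0,0,0,0,0,3.5],[0,0,0,0,0,0,3.5],[0,0,0,0,0,0,3.5]],
  ],
)

```text
clock: 29.18
tool_pos: [0.5858, 0.3118, 0.0362]
orientation: [180.0, -0.0, -90.0]
force: [-0.8, -0.0, 2.6]
opening: 0.046
gripper_force: 30.0
```

Emit:
play_rows(
  commands=[
    [[0,0,0,0,0,-0.5,3.5],[0,0,0,0,0,-2,3.5],[0,0,0,0,0,-4.5,3.5],[0,0,0,0,0,-7.5,3.5],[0,0,0,0,0,-11,3.5],[0,0,0,1,0,-14,3.5],[0,0,0,3,0.2,-16,3.5],[0,0,0,6,0.3,-17,3.5]],
  ],
)

```text
clock: 29.85
tool_pos: [0.5839, 0.2533, 0.2098]
orientation: [-179.8, 0.2, -89.9]
force: [1.1, -0.6, -0.3]
opening: 0.0461
gripper_force: 30.0
```

Emit:
play_rows(
  commands=[
    [[0,0,0,3.5,0.2,0,3.5],[0,0,0,7.4,0.4,0,3.5],[0,0,0,11.3,0.6,0,3.5],[0,0,0,15.2,0.8,0,3.5],[0,0,0,19.1,0.9,0,3.5],[0,0,0,23,1,0,3.5],[0,0,0,26.5,1.1,0,3.5],[0,0,0,29.5,1.3,0,3.5]],
  ],
)

```text
clock: 30.52
tool_pos: [0.569, -0.0455, 0.2065]
orientation: [-180.0, 0.0, -90.1]
force: [0.3, -0.6, -1.1]
opening: 0.0459
gripper_force: 30.0
```

Emit:
play_rows(
  commands=[
    [[0,0,0,2,0.1,0,3.5],[0,0,0,3.2,0.1,0,3.5],[0,0,0,3.6,0.1,0,3.5],[0,0,0,3.6,0.1,0,3.5],[0,0,0,3.6,0.1,0,3.5]],
  ],
)

```text
clock: 30.93
tool_pos: [0.5686, -0.0787, 0.2061]
orientation: [-180.0, 0.0, -90.1]
force: [-0.6, 0.5, -0.6]
opening: 0.0462
gripper_force: 30.0
```

```bash
python3 - <<'E'
from h import *
go(.5685,-.079,.0622); print(ctrl.get_obs()['tool_pos'],ctrl.get_obs()['opening'])
E
```

```text
turn [-0.0, 0.0, -0.001] shift cm [0.03, 0.01, 14.39]
[ 0.56859333 -0.0787307   0.20608155] 0.046223892489981204
```

Emit:
play_rows(
  commands=[
    [[0,0,0,0,0,1.5,3.5],[0,0,0,0,0,4,3.5],[0,0,0,0,0,7,3.5],[0,0,0,0,0,10,3.5],[0,0,0,0,0,12,3.5],[0,0,0,0,0,13.2,3.5],[0,0,0,0,0,13.7,3.5],[0,0,0,0,0,13.8,3.5]],
  ],
)

```text
clock: 31.6
tool_pos: [0.5681, -0.0782, 0.067]
orientation: [179.9, -0.0, -90.0]
force: [-0.1, -0.8, -1.0]
opening: 0.0461
gripper_force: 30.0
```

Emit:
play_rows(
  commands=[
    [[0,0,0,0,0,0.15,3.5],[0,0,0,0,0,0.25,3.5],[0,0,0,0,0,0.35,3.5],[0,0,0,0,0,0.45,3.5],[0,0,0,0,0,0.5,3.5],[0,0,0,0,0,0.5,3.5]],
  ],
)

```text
clock: 32.1
tool_pos: [0.5686, -0.0792, 0.0634]
orientation: [-180.0, 0.0, -90.1]
force: [-0.6, 0.3, -0.3]
opening: 0.0458
gripper_force: 30.0
```

Emit:
play_rows(
  commands=[
    [[0,0,0,0,0,0.03,3.5],[0,0,0,0,0,0.06,3.5],[0,0,0,0,0,0.1,3.5],[0,0,0,0,0,0.1,3.5]],
  ],
)

```text
clock: 32.43
tool_pos: [0.5685, -0.0793, 0.0622]
orientation: [-180.0, -0.0, -90.1]
force: [-0.0, -1.1, 1.1]
opening: 0.0458
gripper_force: 30.0
```

Emit:
play_rows(
  commands=[
    [[0,0,0,0,0,0.03,3.5],[0,0,0,0,0,0.05,3.5],[0,0,0,0,0,0.05,3.5]],
  ],
)

```text
clock: 32.68
tool_pos: [0.5686, -0.0793, 0.0621]
orientation: [-180.0, -0.0, -90.0]
force: [-1.7, 0.4, 4.7]
opening: 0.0465
gripper_force: 30.0
```

Emit:
play_rows(
  commands=[
    [[0,0,0,0,0,0,4.8],[0,0,0,0,0,-0.05,5.6],[0,0,0,0,0,-0.05,6.6],[0,0,0,0,0,-0.05,7.6],[0,0,0,0,0,-0.05,8.7],[0,0,0,0,0,-0.05,8.7],[0,0,0,0,0,-0.05,8.7]],
  ],
)

```text
clock: 33.27
tool_pos: [0.5684, -0.0792, 0.062]
orientation: [180.0, 0.0, -90.1]
force: [0.1, -0.6, 0.2]
opening: 0.0824
gripper_force: 0.0
```

Emit:
play_rows(
  commands=[
    [[0,0,0,0,0,-1,8.7],[0,0,0,0,0,-3,8.7],[0,0,0,0,0,-6,8.7],[0,0,0,0,0,-9.5,8.7],[0,0,0,0,0,-13,8.7],[0,0,0,0,0,-17,8.7],[0,0,0,0,0,-21,8.7],[0,0,0,0,0,-25,8.7]],
  ],
)

```text
clock: 33.93
tool_pos: [0.5678, -0.0794, 0.3152]
orientation: [-179.9, 0.0, -90.1]
force: [0.5, 0.7, -0.7]
opening: 0.0869
gripper_force: 0.0
```

Emit:
play_rows(
  commands=[
    [[0,0,0,3.5,0,-2,8.7],[0,0,0,6,0,-4,8.7],[0,0,0,6,0,-5,8.7],[0,0,0,6,0,-5,8.7],[0,0,0,6,0,-5,8.7]],
  ],
)

```text
clock: 34.35
tool_pos: [0.5682, -0.1392, 0.3624]
orientation: [-179.9, 0.0, -90.1]
force: [-0.2, -0.1, 0.1]
opening: 0.087
gripper_force: 0.0
```

```bash
python3 - <<'E'
from h import *
o,p=snap('wrist','w8'); print(o['tool_pos'])
for c,r,h in(((.5685,-.079),.023,.058),((.5726,-.1728),.0255,.074),((.54,-.261),.028,.092),((.5423,-.361),.031,.112)): print(c,rim(p,o,c,r,h+.044))
for n in('cone_pack','test_tile'):
  for d in ctrl.find_in(p,n)[:1]:
    x,y,w,h=d['bbox']; print(n,np.round(won(p,o,x+w/2,y+h/2,.044),3))
snap('scene','s8')
a=cv2.imread('pics/w8.png'); b=cv2.imread('pics/s8.png')[130:310,160:370]
cv2.imwrite('pics/c8.png',np.hstack([cv2.resize(a,(440,330)),cv2.resize(b,(360,330))]))
E
```

```text
[ 0.56819937 -0.13915264  0.36244071]
(0.5685, -0.079) (array([ 0.5696, -0.0783]), np.float64(-25.4))
(0.5726, -0.1728) (array([ 0.5748, -0.1709]), np.float64(-22.7))
(0.54, -0.261) (array([ 0.5409, -0.2622]), np.float64(-28.4))
(0.5423, -0.361) (array([ 0.5441, -0.3617]), np.float64(-18.8))
cone_pack [0.59  0.005 0.044]
```

View pics/c8.png

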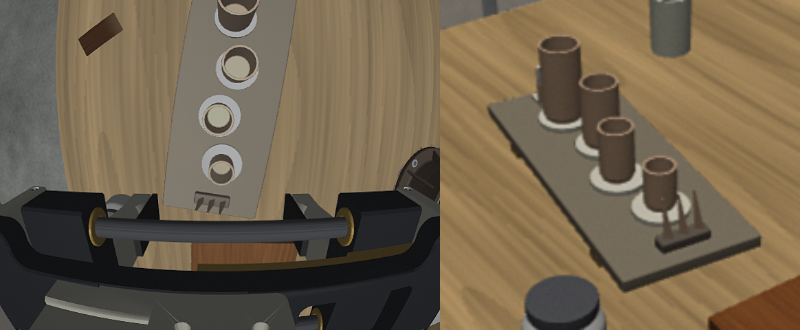

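All four tumblers stand centred on their cookies, within about 3 mm, in height order from the cone pack. The scene crop shows them at (660,185), (616,150), (600,110) and (560,80), and the arm is clear. Handing in.

```bash
python3 -c "
from h import *; print(ctrl.close_job())"
```

```text
the job is handed in; nothing more can be done
None
```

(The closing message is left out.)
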